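# Shut the bench gas tap under its sliding cover

### The arm

A 6-joint arm with a two-finger parallel gripper is mounted at the origin on the work surface. World frame = base frame: x ahead of the robot, y to its left, z up, the work surface at z = 0. Lengths are in mm, angles in degrees, forces in N, time in s.
With the tool pointing down it reaches from about 275 to 725 mm from the base axis. Payload 5.6 kg.
Tool frame: the origin (TCP) lies midway between the tips of the shut fingers; the grasp point (between the pads) lies behind it (arm.pinch_z is the z of the grasp point in the tool frame, in mm); z points along the fingers, y is the line along which they close (so a half turn about z gives the same grasp; the last joint's range is limited). The gripper opens to 85 mm and grips with 20 to 120 N. Pads are 22 mm wide; open, the fingers measure 114 mm over their backs; the gripper's body (76 mm by 85 mm) begins 54 mm behind the grasp point. The pads swing forward as they close: fully open they stand 13 mm farther back than shut.
Start: joints at [82.254, 14.616, 6.199, 0, -81.583, -16.306], TCP at [224.141, 502.249, 231.283] pointing down, gripper open.
Joint ranges: [-168.99, 168.99], [-69.2, 112.95], [-62.41, 85.93], [-164.36, 98.24], [-168.68, -3.75], [-174.98, 174.98]. Speed limits (degrees/s): [147.25, 147.25, 180, 180, 180, 180].

### API

Orientations are given as [roll, pitch, yaw] about the fixed x, y, z axes, in that order (R = Rz(yaw) Ry(pitch) Rx(roll)).
In Python, from cell import arm, effector, inverse_kinematics, viewer, ticket gives the robot as it stands. Calls block until the motion is done:
- arm.move_to(position, orientation): joint-space move of the TCP to a pose.
- arm.move_l(position, v=150, attitude=None, until_force=None): straight line of the TCP; attitude=None keeps the orientation; v is the mean speed in mm/s. With until_force (N) it stops when the force on the tool has changed by that much, and returns True; else False.
- arm.set_joints(angles): joint-space move.
- effector.command_gripper(opening, grip_force=None): finger opening in mm; grip_force is the grip in N (None keeps the last); returns when the fingers have stopped.
- arm.wait(seconds).
- inverse_kinematics(position, orientation): joint angles nearest the present ones, or None.
- arm.observe(): the state.
- viewer.get_image(name): name is "scene" or "top" or "wrist"; returns a dict with "color" (480x640x3 uint8, red, green, blue), "mtx" (3x3 intrinsics, pixels), "dist_coeffs" ([k1, k2, p1, p2, k3] as OpenCV has them; the pictures are not rectified), "origin" and "orientation" of the camera in the world; the wrist camera has in their place "T_tool_cam" (4x4, takes a point from camera to tool coordinates, whose origin is the TCP and whose axes are the flange's). Camera axes: x right, y up, looking along -z (the intrinsics and any distortion apply to the point x, -y, -z); pixel columns grow to the right and rows downward; lengths in mm; the calibration is good to about 2 mm. A picture is of the moment at which its call begins: read the wrist's pose just before it. There is no depth.
A pose or a line that the arm cannot do raises arm.MotionError and nothing moves.
- ticket.close_job(): hands the job in; it is judged then, once.
Trained networks look in a picture, given as the dict that the camera call returned (one of the last four; its "shot" number tells which), for a name from the list of things; names that differ only in an ending like _2 or _b are one class to them, and where a whole thing is asked for, a point or a joint stands for the part that bears it (a point fixed in the world has none). Each returns a list of dicts, best first, with "confidence" (0 to 1); they miss things now and then, are a little off and sometimes report something else, mostly with a low value. They report only what shows in the picture. A call takes as long as a camera call.
- viewer.search_frame(picture, name): "uv" ([column, row] in pixels, amid what is visible of it).
- viewer.cut_out(picture, name): "pixels" (480x640 bool, what is visible of it) and "uv" ([column, row] in pixels, amid what is visible of it).
The state is a dict: "time": time; "qpos": joint angles; "joint_velocities": joint speeds; "tau": joint torques, N m; "tool_pos": TCP position; "tool_rot": TCP orientation; "wrist_force": force on the tool from outside, world axes, zero at the start; "wrist_torque": the same for the moment, N m; "gripper_width": finger opening in mm; "gripper_force": force on a finger pad.
Only numpy, scipy, OpenCV 4.12 (cv2) and the standard library are available. Lean on these libraries where they do the work, as an engineer would, in place of code of your own. Each camera call takes 0.05 s, during which the arm holds its last target. There are 200 camera calls.

### The job

The soldering at this goldsmith's bench is finished: push the steel cover of the valve box all the way open, to the left as the robot sees it, to uncover the two taps, then push the yellow gas handle clockwise until it is fully shut, a quarter turn. Do it with closed fingertips or the outside of the fingers, gripping and lifting nothing and without forcing the handle or the cover against their stops. Leave the cover open, the blue air handle as it is and the other things on the bench where they stand.

Things in the scene. Friction and masses are not known exactly. Their poses are not given: they have to be found in the camera images.
- valve_box: Grey steel box fixed to the bench, 450 long (its y) x 158 x 83 high, two gauges on its front. Origin: centre of its underside; x away from the robot, y left along the box, z up. Left half: fixed panel, top at z 72. Right half (y -222 to -10): the bay with the two taps, inside 212 x 144, floor z 4; couplings stick out 70 in front, pipes 24 behind.
- cover (a joint): Sliding steel cover, 218 (along y) x 146 x 3, top face at z 79, running in the two channels. Value in m: 0 = closed over the bay, grows as it slides along the box's +y (to the left) over the fixed panel; 0.210 = fully open, at its stop. Slides with about 3 N and stays where left.
- cover_grip (a point): Centre of the black upright grip strip across the middle of the cover: strip 100 (along box x) x 12 (along y) x 18 high, from z 79 to 97. Axes as the box's.
- gas_lever (a joint): Yellow handle of the gas tap, in rad: about 0 (at most 0.3 at the start) = open, pointing to the front (box -x), along the pipe; grows clockwise seen from above; 1.571 = fully shut, at its stop, pointing left (box +y), across the pipe. Takes 0.18 N m (about 4 N at 42 mm from the axis) and stays where left.
- gas_handle (a point): Point on the centre line of the yellow handle's sleeve, 42 from the turning axis, at mid height. The sleeve is 16 wide and 10 high (z 52 to 62 above the bench) and runs from 12 to 58 from the axis. The point moves with the handle; its -x axis points outward along the handle.
- gas_pivot (a point): Point on the vertical turning axis of the gas tap, fixed, z 57, 25 behind the box's centre line. The plated pipe (top at z 36) runs along box x under it; the tap's body, top at z 43, reaches 30 from the axis along the pipe. The two taps sit 75 and 160 to the right of the box's origin: either may be the gas one.
- air_lever (a joint): Blue handle of the compressed-air tap, same shape and sense as the gas one: about 0 = open. To be left open.
- air_handle (a point): Same point on the blue handle, 42 from its turning axis.
- bur_block: Bystander, loose: wooden block 44 x 130 x 26 high holding small metal burs that stand up to about 60 mm high, in front of the box. Origin: centre of its underside.
- solder_brick: Bystander, loose: white soldering block 70 x 100 x 28 with a red brick on it, 44 high in all, to the right of the box. Origin: centre of its underside.
- pickle_jar: Bystander, loose: green glass jar with a metal lid, diameter 68, 85 high, to the left of the box. Origin: centre of its underside.
- ring_cone: Bystander, loose: small turned wooden ring cone, foot diameter 48, 72 high, in front of the right end of the box. Origin: centre of its underside.
- hammer: Bystander, loose: hammer 240 long, lying on the bench. Origin: middle of its length, on its underside.
- flux_tin: Bystander, loose: small round copper-coloured tin with a white lid and label, diameter 56, 42 high, behind the left half of the box. Origin: centre of its underside.

How it is judged:
By the outcome, as a careful person would: the job done as asked, in the order asked, and still so for the second after the job is handed in, with the robot touching nothing.
It also fails if it takes over 54 s, if anything falls off the work surface, if the arm or the gripper's body presses on something with over 40 N, if the wrist force passes 120 N, or if a joint passes its speed limit or range.

## Working session

There is one attempt and no reset: what is moved stays moved. The work goes in short steps, each a Python script; the robot and the scene stay as the last script left them, time stands still between calls to the robot, and variables do not carry over. Pictures are saved under pics/ and viewed, at most 10 in all, crops included, and the job is handed in when it is done.

```bash
ls; mkdir -p pics
cat > h.py <<'E'
import numpy as np, cv2
from scipy.spatial.transform import Rotation as R
from cell import arm, effector, inverse_kinematics, viewer, ticket
def shot(name,save=None):
    s=arm.observe(); p=viewer.get_image(name)
    if name=="wrist":
        T=np.eye(4); T[:3,:3]=R.from_euler('xyz',s["tool_rot"],degrees=True).as_matrix(); T[:3,3]=s["tool_pos"]
        M=T@np.array(p["T_tool_cam"]); p["C"],p["Rm"]=M[:3,3],M[:3,:3]
    else:
        p["C"]=np.array(p["origin"]); o=np.array(p["orientation"])
        p["Rm"]=o if o.shape==(3,3) else R.from_euler('xyz',o,degrees=True).as_matrix()
    if save: cv2.imwrite(f"pics/{save}.png",p["color"][:,:,::-1])
    return p
def ray(p,uv):
    q=cv2.undistortPoints(np.array([[uv]],float),np.array(p["mtx"]),np.array(p["dist_coeffs"]))[0,0]
    return p["C"],p["Rm"]@np.array([q[0],-q[1],-1])
def atz(p,uv,z):
    c,d=ray(p,uv); return c+d*(z-c[2])/d[2]
def proj(p,X):
    x=p["Rm"].T@(np.array(X,float)-p["C"]); x=x*[1,-1,-1]
    return cv2.projectPoints(x[None],np.zeros(3),np.zeros(3),np.array(p["mtx"]),np.array(p["dist_coeffs"]))[0][0,0]
def tri(obs):
    A=np.zeros((3,3));b=np.zeros(3)
    for p,uv in obs:
        c,d=ray(p,uv); d=d/np.linalg.norm(d); P=np.eye(3)-np.outer(d,d); A+=P;b+=P@c
    return np.linalg.solve(A,b)
E
python3 - <<'E'
from h import *
print({k:v for k,v in arm.observe().items()}, arm.pinch_z)
P={}
for n in ("scene","top"):
    p=shot(n,n); P[n]=p; print(n,p["C"],p["orientation"])
    for t in ["valve_box","cover","cover_grip","gas_handle","air_handle","bur_block","solder_brick","pickle_jar","ring_cone","hammer","flux_tin"]:
        r=viewer.search_frame(p,t)
        print(t,[(np.round(x["uv"]),round(x["confidence"],2)) for x in r[:2]], np.round(atz(p,r[0]["uv"],{'cover_grip':97,'cover':79,'valve_box':75}.get(t,30))) if r else '')
E
```

```text
cell.py
pics
{'time': 0.0, 'qpos': array([ 8.22555547e+01,  1.46554759e+01,  6.13115275e+00, -2.76112462e-02,
       -8.15841870e+01, -1.63072918e+01]), 'joint_velocities': array([ 0.00549174,  0.05495731, -0.00017683, -0.05220702,  0.01229341,
        0.01672247]), 'tau': array([ 1.67191151e-04, -3.86633277e+01,  2.37939996e+01,  5.36527991e+00,
       -6.05082212e-03,  6.62689871e-06]), 'tool_pos': array([223.89251167, 501.82245196, 230.37566646]), 'tool_rot': array([ 1.79888187e+02, -4.26101589e-03, -2.40557999e+01]), 'wrist_force': array([ 0.63934656, -0.47986575,  0.05647554]), 'wrist_torque': array([-0.01781164, -0.0402334 ,  0.00523742]), 'gripper_force': 0.0, 'gripper_width': 85.16525986354448} -18.700000000000003
scene [1404.94373881  -68.7239725   870.07850901] [48.64558407  0.73948923 80.78547701]
valve_box [(array([259., 263.]), 0.58), (array([413., 268.]), 0.57)] [566. -42.  75.]
cover [(array([214., 250.]), 0.95), (array([260., 264.]), 0.18)] [ 521. -123.   79.]
cover_grip [(array([212., 255.]), 0.71), (array([285., 323.]), 0.15)] [ 555. -127.   97.]
gas_handle [] 
air_
[... 421 characters left out ...]
3.  30.]
top [ 286.84616836   70.98633385 1256.56965443] [ 10.98516059   0.19728664 -91.67017922]
valve_box [(array([378., 232.]), 0.9)] [524. -34.  75.]
cover [(array([422., 232.]), 0.86)] [ 520. -122.   79.]
cover_grip [(array([419., 230.]), 0.66), (array([330., 303.]), 0.16)] [ 520. -114.   97.]
gas_handle [] 
air_handle [] 
bur_block [(array([330., 304.]), 0.78)] [384.  69.  30.]
solder_brick [(array([521., 253.]), 0.96)] [ 478. -343.   30.]
pickle_jar [(array([249., 205.]), 0.9)] [601. 237.  30.]
ring_cone [(array([149., 325.]), 0.5)] [348. 451.  30.]
hammer [(array([152., 323.]), 0.9), (array([330., 302.]), 0.41)] [352. 444.  30.]
flux_tin [(array([365., 171.]), 0.71)] [669. -15.  30.]
```

Run:
```python
import cv2
a=cv2.imread('pics/top.png')[130:360,180:560]; cv2.imwrite('pics/topc.png',cv2.resize(a,None,fx=2.1,fy=2.1))
```

```text
(no output)
```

View pics/topc.png

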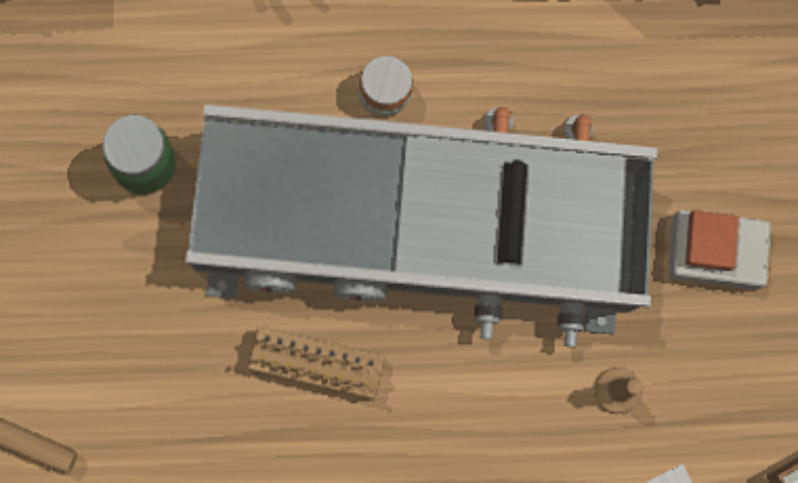

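View pics/scene.png

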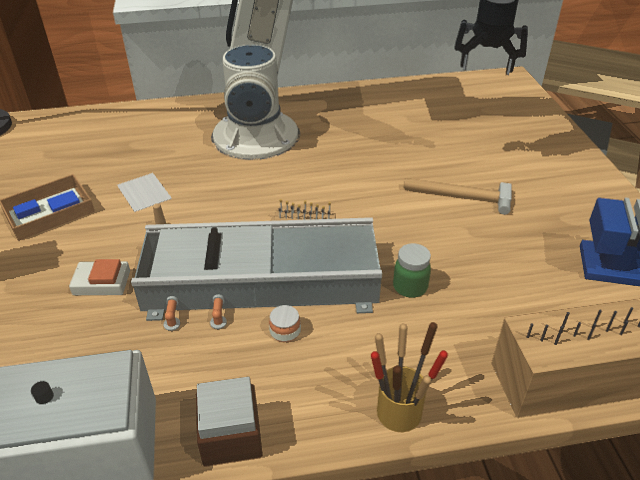

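The top crop shows the box with a slight yaw: top-rim corners at about (205,107), (656,150), (649,304), (188,262). The grip strip is at about (512,212), with a gap of roughly 25 mm at the right, so the cover stands slightly open. In the scene view the flux tin is behind the box at (284,322) and the jar is at (412,270).

```bash
cat >> h.py <<'E'
def box(bp):
    x,y,yaw=bp; c,s=np.cos(yaw),np.sin(yaw)
    return lambda q: np.array([x+c*q[0]-s*q[1], y+s*q[0]+c*q[1], q[2]])
E
python3 - <<'E'
from h import *
from scipy.optimize import least_squares
t=shot("top"); s=shot("scene")
cor=np.array([[205,107],[656,150],[649,304],[188,262]])/2.1+[180,130]
m=[(79,225,83),(79,-225,83),(-79,-225,83),(-79,225,83)]
f=lambda b: np.concatenate([proj(t,box(b)(q))-c for q,c in zip(m,cor)])
r=least_squares(f,[520,-30,-.05],x_scale=[1,1,.01]); b=r.x; print(b,np.degrees(b[2]),np.round(r.fun,1))
print("scene corners",[np.round(proj(s,box(b)(q))) for q in m])
# wrist looks over grip
bx=box(b); g=bx((0,-95,97)); print("grip guess",g)
yaw=np.degrees(b[2])
for i,(dx,dy) in enumerate([(-60,-60),(-60,60)]):
    pos=bx((dx,-95+dy,330)); 
    for k in (0,90,-90,180):
        q=inverse_kinematics(pos,[180,0,yaw+k])
        if q is not None: print(i,k,np.round(q))
w=shot("wrist"); print(w["T_tool_cam"])
E
```

```text
[ 5.31439382e+02 -4.22730255e+01 -1.23954320e-01] -7.102059402741425 [-0.3 -0.7  0.6 -1.   0.8  0.9 -1.   0.5]
scene corners [array([381., 272.]), array([130., 281.]), array([145., 224.]), array([372., 216.])]
grip guess [ 519.69385328 -136.54413753   97.        ]
0 0 [ -4.   7.  11.   0. -94.  87.]
0 -90 [ -4.   7.  11.   0. -94.  -3.]
0 180 [ -4.   7.  11.  -0. -94. -93.]
1 0 [ 11.   5.   9.   0. -94.  72.]
1 90 [ 11.   5.   9.   0. -94. 162.]
1 -90 [ 11.   5.   9.   0. -94. -18.]
1 180 [  11.    5.    9.   -0.  -94. -108.]
[[-9.16295188e-04  9.50086010e-01  3.11986752e-01  8.04150003e+01]
 [ 9.99999544e-01  9.54219231e-04  3.11052593e-05 -1.41364829e-01]
 [-2.68151087e-04  3.11986638e-01 -9.50086452e-01 -1.42595634e+02]
 [ 0.00000000e+00  0.00000000e+00  0.00000000e+00  1.00000000e+00]]
```

```bash
cat > p1.py <<'E'
from h import *
B=[531.44,-42.27,-0.12395]; bx=box(B); yaw=np.degrees(B[2])
effector.command_gripper(0)
obs=[]
for i,(dx,dy) in enumerate([(-80,-70),(-80,40)]):
    arm.move_to(bx((dx,-95+dy,300)),[180,0,yaw-180]); arm.wait(.3)
    p=shot("wrist",f"w{i}")
    r=viewer.cut_out(p,"cover_grip")
    for x in r[:1]:
        pts=np.argwhere(x["pixels"])[:,::-1].astype(np.float32)
        print(x["confidence"],x["uv"],cv2.minAreaRect(pts)); obs.append((p,x["uv"]))
        loc=[np.round(c,0) for c in cv2.boxPoints(cv2.minAreaRect(pts))]
        for c in loc: 
            w=atz(p,c,97)-[B[0],B[1],0]; print(np.round(R.from_euler('z',-B[2]).apply(w),1))
    print([np.round(proj(p,bx(q))) for q in [(79,-225,83),(-79,-225,83),(-79,-10,83)]])
if len(obs)==2: print("tri",tri(obs), R.from_euler('z',-B[2]).apply(tri(obs)-[B[0],B[1],0]))
s=arm.observe(); print(s["time"],s["tool_pos"],s["tool_rot"],s["wrist_force"])
E
python3 p1.py
```

```text
0.86 [403.0, 271.2] ((397.5, 275.5), (123.0, 219.0), 90.0)
[ -71.4 -189.8   97. ]
[-71.8  16.4  97. ]
[62.3 38.7 97. ]
[  59.9 -192.9   97. ]
[array([260., 345.]), array([252., 203.]), array([475., 203.])]
0.82 [281.8, 271.4] ((289.0, 275.5), (125.0, 220.0), 90.0)
[ -72.9 -182.9   97. ]
[-72.3  22.1  97. ]
[61.6 31.4 97. ]
[  61.9 -198.9   97. ]
[array([162., 344.]), array([141., 204.]), array([363., 203.])]
tri [ 495.53527946 -124.17298908  124.36655508] [-25.50336    -85.71363489 124.36655508]
6.025 [445.21626209 -87.49094966 299.94901247] [-1.79999035e+02 -4.47249385e-03  1.72834159e+02] [-0.58920431  0.37163825 -0.48747794]
```

View pics/w0.png

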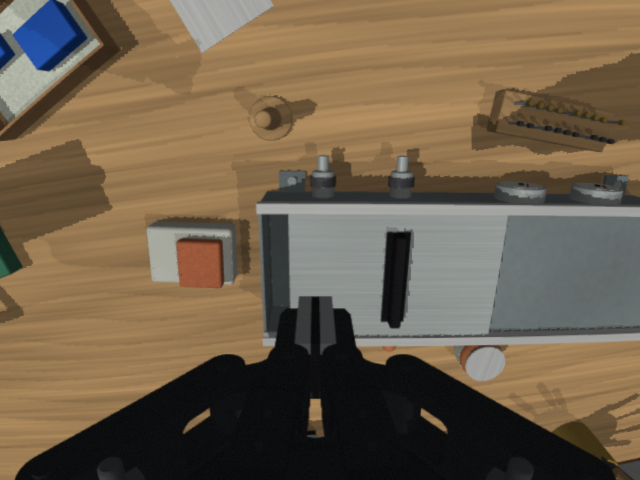

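View pics/w1.png

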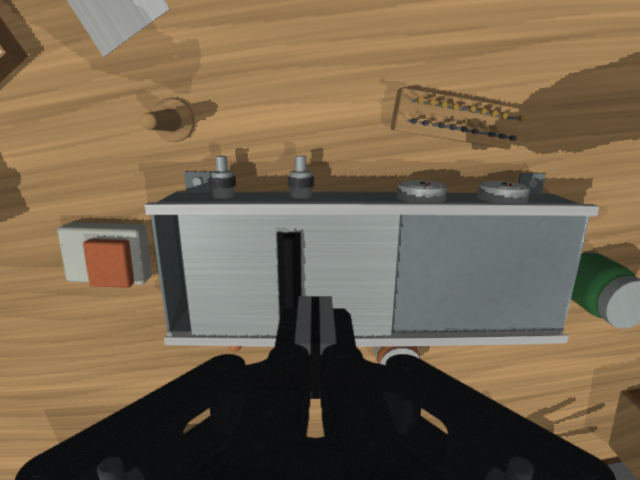

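Both wrist views show the box rim corners (w0: (258,205), (263,346); w1: (147,205), (597,205), (165,344), (568,343)). The black grip is at column ~400 in w0 and ~289 in w1. I'll refit the box with these and triangulate the grip.

```bash
cat > p2.py <<'E'
from h import *
from scipy.optimize import least_squares
B=[531.44,-42.27,-0.12395]; bx=box(B); yaw=np.degrees(B[2])
obs=[];W=[]
for i,(dx,dy) in enumerate([(-80,40),(-80,-70)]):
    if i: arm.move_to(bx((dx,-95+dy,300)),[180,0,yaw-180]); arm.wait(.3)
    W.append(shot("wrist"))
w1,w0=W
t=shot("top")
c=np.array([[205,107],[656,150],[649,304],[188,262]])/2.1+[180,130]
RB,RF,LB,LF=(79,-225,83),(-79,-225,83),(79,225,83),(-79,225,83)
O=[(w0,RF,(258,205)),(w0,RB,(263,346)),(w1,RF,(147,205)),(w1,LF,(597,205)),(w1,RB,(165,344)),(w1,LB,(568,343))]
T=[(t,LB,c[0]),(t,RB,c[1]),(t,RF,c[2]),(t,LF,c[3])]
for o in (O,O+T):
    f=lambda b: np.concatenate([proj(p,box(b)(q))-u for p,q,u in o])
    r=least_squares(f,B,x_scale=[1,1,.01]); print(np.round(r.x,4),np.round(r.fun,1))
    if o is O: Bn=r.x
# dark pixels of grip, sections
for p,lo,hi in ((w0,360,430),(w1,250,330)):
    for row in (236,250,270):
        g=p["color"][row,lo:hi].max(1); d=np.where(g<75)[0]+lo; print(row,d.min(),d.max(), end=' ')
        for u in (d.min(),d.max()+1):
            for z in (97,79): print(np.round(R.from_euler('z',-Bn[2]).apply(atz(p,(u,row+.5),z)-[Bn[0],Bn[1],0])[:2],1),end=' ')
        print(g[::2] if row==250 else '')
E
python3 p2.py
```

```text
[ 5.338491e+02 -3.798020e+01 -1.256000e-01] [-1.4 -1.   0.4 -0.1 -1.6  0.1  2.7  1.   0.8  1.3 -0.6 -0.4]
[ 5.334092e+02 -3.864110e+01 -1.247000e-01] [-2.3 -1.2 -0.2 -0.2 -2.4 -0.1  2.2  0.5  0.2  1.1 -1.  -0.8 -2.1 -1.6
 -1.2 -1.8 -1.1  0.1 -2.8 -0.5]
236 386 409 [ -51.1 -101.8] [-45.3 -98.3] [-51.1 -78.9] [-45.4 -74.2] 
250 385 408 [ -37.  -101.9] [-30.5 -98.4] [-37.  -78.8] [-30.5 -74. ] [145 145 144 145 144 146 145 145 146 145 145 144 102  24  17  18  11  14
  18  21  24  22  22  14  30  97 144 148 147 147 147 147 147 148 148]
270 384 407 [ -16.3 -101.7] [ -8.7 -98.1] [-16.3 -78.1] [ -8.7 -73.3] 
236 277 300 [-51.3 -96.2] [-45.6 -98. ] [-51.3 -73.5] [-45.6 -74.2] 
250 277 300 [-37.3 -96.6] [-30.8 -98.5] [-37.3 -73.7] [-30.8 -74.4] [153 153 153 153 152 152 151 150 151 151 150 150 146 103  25  21  19  28
  25  25  25  17   9  13  14  44  95 145 148 148 148 147 148 149 146 147
 147 147 146 147]
270 278 301 [-16.6 -96.3] [ -9.1 -98.2] [-16.6 -73. ] [ -9.1 -73.6]
```

```bash
cat >> h.py <<'E'
B=[533.7,-38.2,-0.1253]; bx=box(B); yaw=np.degrees(B[2])
def inb(X): return R.from_euler('z',-B[2]).apply(np.array(X)-[B[0],B[1],0])
def st():
    s=arm.observe(); print(round(s["time"],2),np.round(inb(s["tool_pos"]),1),np.round(R.from_euler('z',-B[2]).apply(s["wrist_force"]),1))
E
python3 - <<'E'
from h import *
arm.move_to(bx((0,-140,140)),[180,0,yaw+180]); st()
print(arm.move_l(bx((0,-140,86)),v=80,until_force=6)); st()
print(arm.move_l(bx((0,-100,86)),v=60,until_force=2)); st()
print(arm.move_l(bx((0,45,86)),v=60,until_force=14)); st()
print(arm.move_l(bx((0,95,86)),v=20,until_force=5)); st()
E
```

```text
7.75 [   0.6 -140.3  141.4] [-0.3  1.3  0. ]
False
8.57 [   0.5 -140.1   86.7] [0.2 0.1 0.3]
True
9.31 [ -0.1 -99.4  85.8] [ 1.  -0.6  1.3]
False
11.87 [-0.2 44.9 85.9] [ 1.1 -2.7 -0.3]
True
13.37 [-0.2 74.7 85.7] [ 1.5 -2.3  1.7]
```

Run:
```python
from h import *
arm.move_l(bx((0,60,86)),v=60); arm.move_l(bx((0,55,140)),v=120)
obs={}
for i,(dx,dy) in enumerate([(60,-150),(60,-75)]):
    arm.move_to(bx((dx-20,dy,300)),[180,0,yaw+180]); arm.wait(.3)
    p=shot("wrist",f"v{i}")
    for t in ("gas_handle","air_handle"):
        for x in viewer.cut_out(p,t)[:2]:
            pts=np.argwhere(x["pixels"])[:,::-1].astype(np.float32)
            print(i,t,round(x["confidence"],2),x["uv"],np.round(inb(atz(p,x["uv"],62)),1),cv2.minAreaRect(pts))
            if x["confidence"]>.4: obs.setdefault(t,[]).append((p,x["uv"]))
for t,o in obs.items():
    if len(o)>1: print(t,np.round(inb(tri(o)),1))
st()
```

```text
0 gas_handle 0.83 [389.1, 158.7] [  1.2 -76.7  62. ] ((391.93536376953125, 157.2549591064453), (17.576982498168945, 69.23821258544922), 9.659892082214355)
0 gas_handle 0.66 [249.4, 7.6] [-133.3 -207.9   62. ] ((247.0, 11.0), (22.0, 44.0), 90.0)
0 air_handle 0.87 [302.3, 155.6] [  -1.5 -161.6   62. ] ((302.5, 156.5), (69.0, 17.0), 90.0)
1 gas_handle 0.56 [315.7, 158.9] [  2.  -75.1  62. ] ((316.48095703125, 156.5796356201172), (18.200490951538086, 70.25482177734375), 5.314545154571533)
1 air_handle 0.63 [227.8, 156.0] [  -1.3 -161.2   62. ] ((229.30740356445312, 157.91827392578125), (70.48745727539062, 18.463973999023438), 86.42366790771484)
gas_handle [ -39.2 -124.1  435.3]
air_handle [  -1.2 -161.7   59.6]
16.68 [ 40.  -75.5 299.9] [-0.4  0.1  0.2]
```

View pics/v0.png

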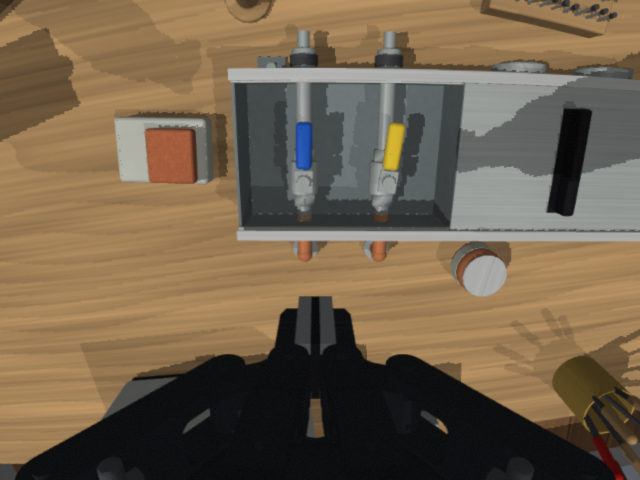

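v0 shows the cover open, with its right edge at about (460,150). The blue air handle is at (303,146) pointing front. The yellow gas handle is at (395,147) with its pivot at (386,182), turned slightly left, so gas is the left tap. I'll check the model with an overlay.

Run:
```python
from h import *
p=shot("wrist"); im=p["color"][:,:,::-1].copy()
S=lambda q,c:cv2.circle(im,tuple(int(round(v)) for v in proj(p,bx(q))),2,c,-1)
S((25,-75,62),(0,0,255))
for x in (-60,0,60): S((x,-15,79),(0,255,0))
for q in [(79,-225,83),(-79,-225,83)]: S(q,(255,0,255))
S((25-58*np.cos(.15),-75+58*np.sin(.15),62),(255,0,0))
for x in (-50,50): S((x,94,97),(0,255,255))
cv2.imwrite("pics/ov.png",cv2.resize(im[50:260,130:560],None,fx=1.8,fy=1.8,interpolation=cv2.INTER_CUBIC))
```

```text
(no output)
```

View pics/ov.png

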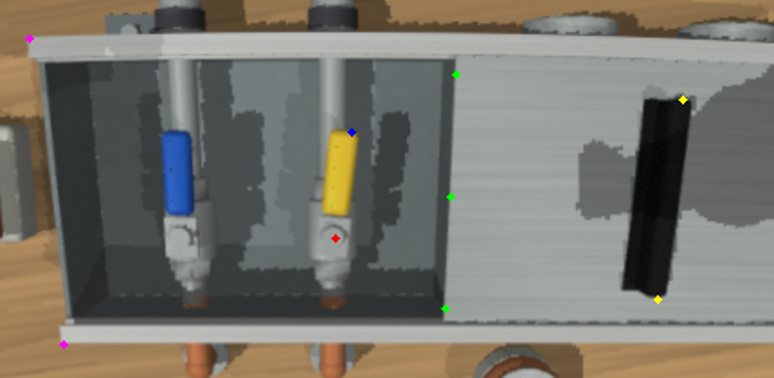

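The overlay fits: the pivot dot lies on the screw and the green dots lie on the cover edge, so the cover is fully open to about 1 mm. The handle starts at about 0.08 rad. Next I'll push the handle.

```bash
cat > p3.py <<'E'
from h import *
r,h,z=34,21.5,49
def pose(th,extra=0,z=z):
    c,s=np.cos(th),np.sin(th)
    q=np.array([25-r*c-s*(h+extra),-75+r*s-c*(h+extra),z])
    return bx(q),[180,0,yaw-np.degrees(th)]
def F(th):
    f=R.from_euler('z',-B[2]).apply(arm.observe()["wrist_force"]); return f@[-np.sin(th),-np.cos(th),0]
p,o=pose(0,14,140); arm.move_to(p,o); st()
print(arm.move_l(pose(0,14)[0],v=90,until_force=6)); st(); f0=F(0)
hit=False; th=0
for th in list(np.arange(0,1.36,.15))+list(np.arange(1.4,1.8,.05)):
    p,o=pose(th)
    hit=arm.move_l(p,v=40 if th<1.36 else 15,attitude=o,until_force=15 if th<1.36 else 5)
    f=F(th); print(round(th,2),hit,round(f,1),round(f0,1))
    if hit or f>11: break
st(); print(np.round(arm.observe()["tool_rot"],1))
E
python3 p3.py
```

```text
19.42 [  -8.9 -110.5  140.1] [-0.1 -0.4  0.1]
False
20.57 [  -8.5 -110.5   49.6] [-0.2 -0.4  0. ]
0.0 False 0.1 0.4
0.15 False 3.2 0.4
0.3 False 4.3 0.4
0.45 False 4.3 0.4
0.6 False 3.8 0.4
0.75 False 4.1 0.4
0.9 False 4.5 0.4
1.05 False 3.5 0.4
1.2 False 3.5 0.4
1.35 False 4.0 0.4
1.4 False 4.2 0.4
1.45 False 4.7 0.4
1.5 False 4.3 0.4
1.55 False 4.4 0.4
1.6 False 6.0 0.4
1.65 True 0.5 0.4
25.4 [  2.3 -40.   47.8] [-0.5  0.   0.2]
[ 1.795e+02 -1.000e-01 -1.015e+02]
```

Run:
```python
from h import *
s=arm.observe(); q=inb(s["tool_pos"])
arm.move_l(bx(q+[-14,0,0]),v=40); arm.move_l(bx([q[0]-14,q[1],150]),v=120)
arm.move_to(bx((40,-75,300)),[180,0,yaw+180]); arm.wait(.3); st()
p=shot("wrist"); im=p["color"][:,:,::-1].copy()
for t in ("gas_handle","air_handle"):
    x=viewer.cut_out(p,t)[0]; pts=np.argwhere(x["pixels"])[:,::-1].astype(np.float32)
    b=cv2.boxPoints(cv2.minAreaRect(pts)); print(t,x["confidence"],[np.round(inb(atz(p,c,62))[:2],1) for c in b],len(pts))
    l=cv2.fitLine(pts,cv2.DIST_L2,0,.01,.01).ravel(); a=inb(atz(p,l[2:]-25*l[:2],62));e=inb(atz(p,l[2:]+25*l[:2],62)); print((e-a)[:2], np.degrees(np.arctan((e-a)[0]/(e-a)[1])))
S=lambda q,c:cv2.circle(im,tuple(int(round(v)) for v in proj(p,bx(q))),2,c,-1)
S((25,-17,62),(255,0,0)); S((25,-75,62),(0,0,255))
for x in (-60,0,60): S((x,-15,79),(0,255,0))
cv2.imwrite("pics/ov2.png",cv2.resize(im[50:260,130:560],None,fx=1.8,fy=1.8,interpolation=cv2.INTER_CUBIC))
shot("scene","scene2")
```

```text
28.43 [ 39.9 -74.9 299.8] [-0.2 -0.8 -0.4]
gas_handle 0.94 [array([ 14.6, -86.8]), array([ 14.5, -19.7]), array([ 31.5, -18.9]), array([ 31.5, -87. ])] 1104
[ 0.31042227 49.6915321 ] 0.3579212404345714
air_handle 0.76 [array([ -32.5, -168.9]), array([ -33.4, -151. ]), array([  33.8, -150.6]), array([  34.9, -169.3])] 1174
[48.53005202 -0.64316214] -89.2407113271436
```

View pics/ov2.png

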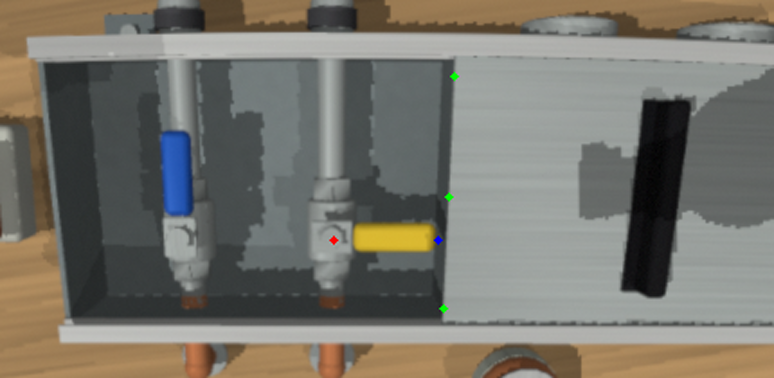

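View pics/scene2.png

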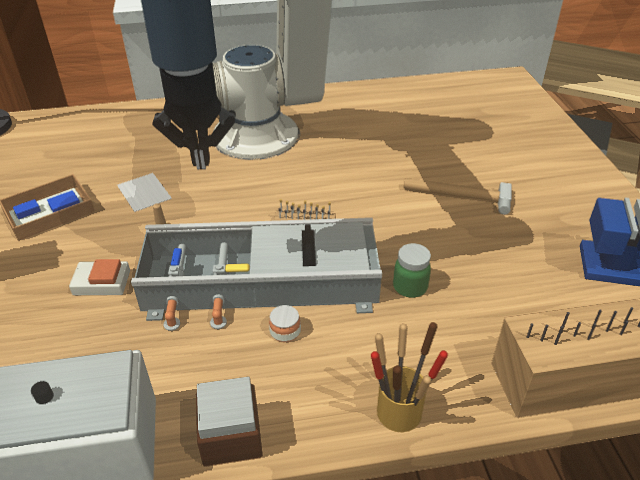

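The yellow handle points straight left, 0.4° from square, and ends at about (436,237). The blue handle is unchanged, the cover edge sits on its open marks, and everything else stands where it was.

```bash
python3 -c "
from h import *
print(ticket.close_job())"
```

```text
the job is handed in; nothing more can be done
None
```

The cover was pushed fully open and then the gas handle fully shut, as checked in the pictures; the air handle and the other things weren't disturbed, and the job was handed in at about 28 s (limit 54 s).

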